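# Peel the top tray off a sticking nest and present it over the rail stand

## Robot

A 7-joint arm with a two-finger parallel gripper is mounted at the origin on a cart in front of the work surface, level with it; the furniture and walls round the work are solid. World frame = base frame: x ahead of the robot, y to its left, z up, the work surface at z = 0. Lengths are in m, angles in rad, forces in N, time in s.
With the tool pointing down it reaches from about 0.35 to 0.9 m from the base axis. Payload 7.2 kg.
Tool frame: the origin (TCP) lies between the finger pads, 19 mm behind the fingertips; this is the grasp point; z points along the fingers, y is the line along which they close (so a half turn about z gives the same grasp; the last joint's range is limited). The gripper opens to 88 mm and grips with 3 to 60 N. Pads are 20 mm wide; open, the fingers measure 115 mm over their backs; the gripper's body (75 mm by 178 mm) begins 61 mm behind the grasp point.
Start: joints at [1.268, 0.411, -0.013, 1.596, 0.006, 1.134, -0.082], TCP at [0.145, -0.608, 0.241] pointing down, gripper open.
Joint ranges: [-2.95, 2.95], [-0.29, 1.99], [-1.47, 1.44], [0.14, 2.54], [-1.03, 4.17], [0.13, 1.85], [-2.86, 2.86]. Speed limits (rad/s): [2.39, 2.39, 3.01, 3.01, 3.14, 3.14, 3.14].

## Interface

Orientations are given as a unit quaternion [x, y, z, w].
In Python, from rig import ctrl, cams gives the robot as it stands.
- The arm moves only by the tool play_rows, never from a script. Its argument "deltas" is a list of rows, each an object of numbers: "x", "y", "z": the shift along the world's x, y, z as a fraction of full scale; "wx", "wy", "wz": the turn, a rotation vector about the world's x, y, z as a fraction of full scale; "jaw": the opening, from 0 (shut) to 1 (fully open). In form: [{"x": .., "y": .., "z": .., "wx": .., "wy": .., "wz": .., "jaw": ..}, ...]. A call has 1 to 12 rows; each row is the pose to reach, as a shift and turn from the pose commanded when the call began, turning the shorter way round; what a row does not reach only later rows make up. Full scale, the value 1, is 250 mm for a shift and 180 degrees for a turn. A row lasts 1/10 s, in which the tool goes at most 50 mm and 8.59 degrees, less where a joint would pass 70% of its speed; a pose out of reach is approached as far as the arm can. A call with a number of a shift or a turn outside -1 to 1 is refused whole. A call with a gripper value outside its range is refused whole. The fingers move at their own pace and stop on an object; the grip force is fixed at half the most. Time passes only in rows, so rows that repeat a pose let the fingers close. It gives the time, the measured TCP pose, the force, the opening and the grip force at its end, in the units of the state.
- ctrl.observe(): the state, without advancing time (a new reading comes with each control period).
- cams.read_camera(name): name is "scene" or "top"; returns a dict with "image" (400x640x3 uint8, red, green, blue), "range_z" (400x640 float32, m along the optical axis (not along the pixel's ray), 0 where there is no reading), "fx", "fy", "cx", "cy" (pixels), "rvec" (rotation vector, rad) and "tvec" (3), from world to camera coordinates, as OpenCV has them. Camera axes: x right, y down, z forward; pixel columns grow to the right and rows downward; lengths in m; the calibration is good to about 2 mm. A picture is of the moment at which its call begins.
- ctrl.close_job(): hands the job in; it is judged then, once.
The state is a dict: "clock": time; "joints": joint angles; "joint_velocities": joint speeds; "joint_torque": joint torques, N m; "eef_pos": TCP position; "ee_rot": TCP orientation; "ft_force": force on the tool from outside, world axes, zero at the start; "torque": the same for the moment, N m; "grip_width": finger opening in m; "grip_force": force on a finger pad.
Only numpy, scipy, OpenCV 4.12 (cv2) and the standard library are available. Lean on these libraries where they do the work, as an engineer would, in place of code of your own. Each camera call takes 0.05 s, during which the arm holds its last target. There are 200 camera calls.

## Task

The top tray of the nested metal trays sticks to the one below. Take it by its upright corner tab and peel it: raise the tab corner about 3 cm while the diagonally opposite corner stays seated, then lift the tray clear without shifting the lower trays or disturbing the timer, bottle and beaker. Carry it to the rail stand and finish still holding it, level and still, centred about 10 cm above the stand's base plate with its long side along the rails (either way round).

Things in the scene. Friction and masses are not known exactly. Their poses are not given: they have to be found in the camera images.
- top_tray: Uppermost pressed aluminium tray, 0.1 kg, with the tab. Rim 140 (x) by 100 (y) mm, 26 mm deep. Origin: centre of the floor's underside, z up. Tapered walls. Seated, its origin is 36 mm over the stack's, axes parallel. Four sprung rubber pips in the tray below grip its walls, up to 2 N each, and let go once that wall has risen about 7 mm.
- tab (a point): Middle of the top tray's pull tab, at (-70, -50, 39) mm in the tray's frame, with its axes. The tab is an upright plate 8 mm thick, 34 mm long, 26 mm high (tray z 26 to 52 mm) on the (-x,-y) corner; its length lies along the diagonal from the tray's centre, direction atan2(-50,-70) in tray axes, so pinch it square to that diagonal.
- far_corner (a point): Point on the top tray at the corner across the diagonal from the tab, underside of the spacer lug: (67, 47, 13.5) mm in the tray's frame.
- tray_stack: The lower trays: three nested trays of the same outline without tab, 1.2 kg together, loose on the worktop and behaving as one block, 50 mm high to the rim. Origin: centre of the underside, x along the 140 mm side.
- far_seat (a point): Point of the stack where far_corner lies when the top tray is seated: (67, 47, 49.5) mm in the stack's frame.
- stand: The rail stand, fixed: dark base plate 150 (x) by 126 (y) by 6 mm, two aluminium rails along its x, 44 mm either side of the middle, top at 26 mm, and four guide pins up to 36 mm. Origin: centre of the underside, on the worktop.
- lab_timer: White timer lying on the worktop, 62x62x16 mm, loose; origin centre of the underside. Leave alone.
- reagent_bottle: Small brown reagent bottle, 35 mm wide, 83 mm tall, loose; origin centre of the underside. Leave alone.
- small_beaker: Small glass beaker, 47 mm wide, 56 mm tall, loose; origin centre of the underside. Leave alone.
Mind the look-alikes: they are no part of the job. Leave any green look-alike of the stand alone.

How it is judged:
By the outcome, as a careful person would: the job done as asked, in the order asked, and still so for the second after the job is handed in, while the arm keeps its last pose, push and grip.
It also fails if it takes over 45 s, if anything falls off the work surface, if the arm or the gripper's body presses on something with over 40 N, if the wrist force passes 120 N, or if a joint passes its speed limit or range.

## Working session

There is one attempt and no reset: what is moved stays moved. The work goes in short steps, Python scripts to look and compute and a tool call to move; the robot and the scene stay as the last step left them, time stands still between calls to the robot, and variables do not carry over. Pictures are saved under pics/ and viewed, at most 10 in all, crops included, and the job is handed in when it is done.

Besides the shell and the picture viewer there is one more tool, called after "Request:" by a JSON object that holds its "op" and its "data". play_rows: Moves the arm, as the interface text tells. Shift numbers are shares of 250 mm and turn numbers shares of 180 degrees, none past 1 either way. Its arguments: {"type":"object","properties":{"deltas":{"type":"array"}},"required":["deltas"]}

```bash
mkdir -p pics; ls; python3 - <<'E'
from rig import ctrl,cams
import cv2,numpy as np
print(ctrl.observe())
for n in("top","scene"):
    d=cams.read_camera(n); np.savez("%s0.npz"%n,**d)
    cv2.imwrite("pics/%s0.png"%n,d["image"][:,:,::-1]); print(n,d["fx"],d["fy"],d["cx"],d["cy"],d["rvec"],d["tvec"])
E
```

```text
pics
{'clock': 0.0, 'joints': array([ 1.26777026,  0.41190308, -0.0127171 ,  1.5969998 ,  0.00560106,
        1.13425363, -0.08219411]), 'joint_velocities': array([ 0.00101018, -0.0005549 ,  0.00085882,  0.00064257,  0.00154455,
        0.00035017,  0.00021773]), 'joint_torque': array([-2.20074739e-04, -5.87951338e+01,  6.41310532e-01, -2.91072750e+01,
       -5.38864906e-02,  1.81509485e-02,  1.31887186e-04]), 'eef_pos': array([ 0.14528469, -0.60742612,  0.24052514]), 'ee_rot': array([ 9.93112641e-01,  1.17160992e-01, -1.42167078e-04, -7.50775486e-04]), 'ft_force': array([-0.05111854, -0.43770919, -0.5868081 ]), 'torque': array([-0.02106617, -0.01350138, -0.03071303]), 'grip_force': 0.0, 'grip_width': 0.08831124441100549}
top 520.6408322546247 520.6408322546247 321.02406630314147 206.54886343251036 [ 2.18063238 -2.16933247  0.09346467] [-0.15460924  0.48836964  1.80410782]
scene 460.33089291442735 460.33089291442735 325.152278181063 201.86926446199323 [ 2.19013662 -0.52310362  0.25219803] [-0.50073655  0.09245752  1.54931041]
```

View pics/top0.png

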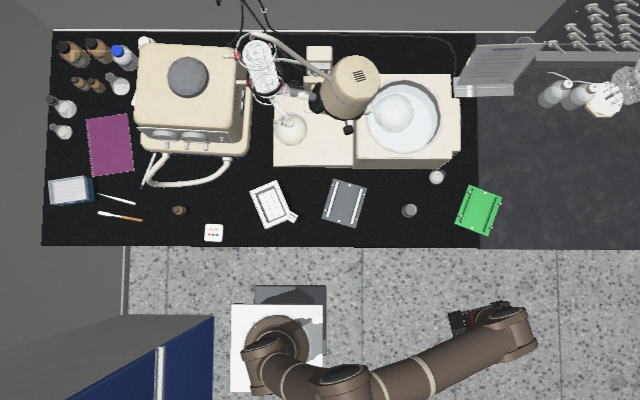

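View pics/scene0.png

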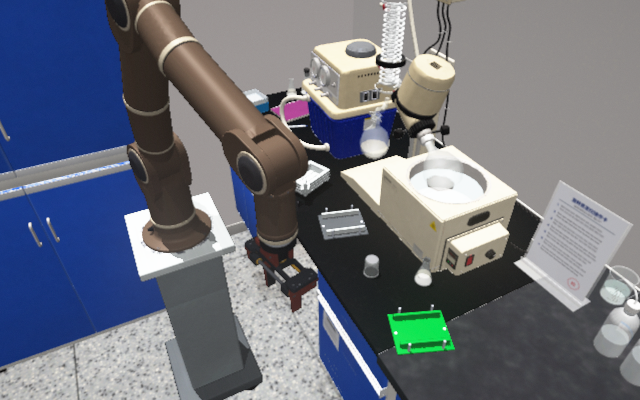

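The top view shows the tray stack at about (272,204) with its tab towards (292,217). The dark stand is at (345,203), the timer at (214,232), the bottle at (180,210) and the beaker at (410,210). The stand's green look-alike is at (479,210). Next I'll measure the tray and stand.

```bash
cat > h.py <<'E'
import numpy as np,cv2
def load(n):
    return dict(np.load(n))
def ray(d,uv,z):
    R=cv2.Rodrigues(d["rvec"])[0]; c=-R.T@d["tvec"].ravel()
    uv=np.atleast_2d(uv).astype(float)
    q=np.c_[(uv[:,0]-d["cx"])/d["fx"],(uv[:,1]-d["cy"])/d["fy"],np.ones(len(uv))]@R
    return c+q*((z-c[2])/q[:,2])[:,None]
def cloud(d,m):
    v,u=np.nonzero(m&(d["range_z"]>0)); Z=d["range_z"][v,u]
    R=cv2.Rodrigues(d["rvec"])[0]
    p=np.c_[(u-d["cx"])/d["fx"]*Z,(v-d["cy"])/d["fy"]*Z,Z]
    return (p-d["tvec"].ravel())@R
def proj(d,P):
    return cv2.projectPoints(np.atleast_2d(P).astype(float),d["rvec"],d["tvec"],np.array([[d["fx"],0,d["cx"]],[0,d["fy"],d["cy"]],[0,0,1.]]),None)[0][:,0]
E
python3 - <<'E'
from h import *
d=load("top0.npz"); im=d["image"]
g=im.min(2)
win=np.zeros(g.shape,bool)
def comp(x0,x1,y0,y1,thr):
    m=np.zeros(g.shape,np.uint8); m[y0:y1,x0:x1]=(g[y0:y1,x0:x1]>thr)
    c=max(cv2.findContours(m,0,2)[0],key=cv2.contourArea); o=np.zeros_like(m); cv2.drawContours(o,[c],-1,1,-1); return c,o>0
c,m=comp(240,305,172,236,90); print("tray",cv2.minAreaRect(c))
P=cloud(d,m); print(np.percentile(P[:,2],[2,10,50,90,98]))
T=P[P[:,2]>.072]; print("high pts",len(T),T.mean(0) if len(T) else 0)
c,m=comp(318,372,172,236,45); print("stand",cv2.minAreaRect(c)); P=cloud(d,m); print(np.percentile(P[:,2],[2,50,98]))
b=cv2.minAreaRect(c); print(ray(d,cv2.boxPoints(b),.006),ray(d,b[0],.006))
for n,(x0,x1,y0,y1),z in(("timer",(200,228,220,245),.016),("bottle",(170,190,202,218),.083),("beaker",(400,420,200,220),.056)):
    c,m=comp(x0,x1,y0,y1,60); print(n,ray(d,cv2.minAreaRect(c)[0],z))
I=cv2.resize(im[165:245,235:380,::-1],None,fx=5.5,fy=5.5,interpolation=cv2.INTER_CUBIC)
cv2.imwrite("pics/crop0.png",I)
e=load("scene0.npz"); 
I=cv2.resize(e["image"][150:250,280:380,::-1],None,fx=6,fy=6,interpolation=cv2.INTER_CUBIC)
cv2.imwrite("pics/crop1.png",I)
E
```

```text
tray ((273.56036376953125, 205.47415161132812), (46.482479095458984, 35.58404541015625), 66.80140686035156)
[0.00079541 0.03344483 0.05117911 0.06657293 0.07624321]
high pts 39 [ 0.45984656 -0.02708665  0.08187774]
stand ((343.8216552734375, 203.00637817382812), (36.568756103515625, 42.66354751586914), 16.389541625976562)
[-0.00346007  0.0068412   0.03162405]
[[ 0.44884488 -0.14955588  0.006     ]
 [ 0.59478705 -0.19154309  0.006     ]
 [ 0.55848139 -0.31608963  0.006     ]
 [ 0.41306708 -0.27332442  0.006     ]] [[ 0.5035259 -0.2326143  0.006    ]]
timer [[0.39649636 0.22451276 0.016     ]]
bottle [[0.4712119  0.33057513 0.083     ]]
beaker [[ 0.47402165 -0.45623749  0.056     ]]
```

View pics/crop0.png

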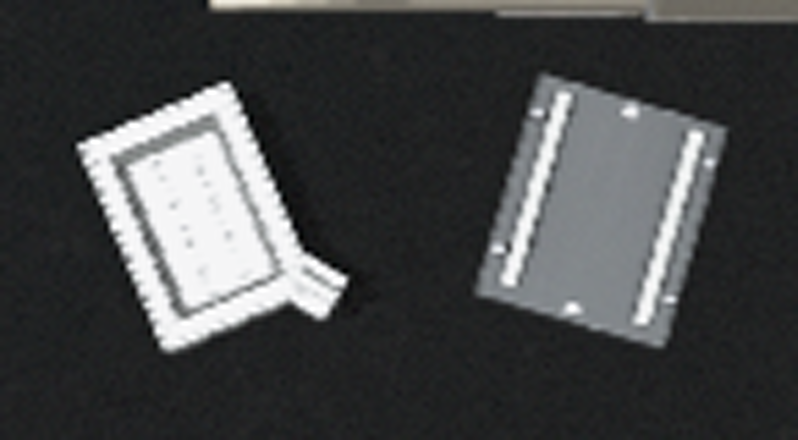

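View pics/crop1.png

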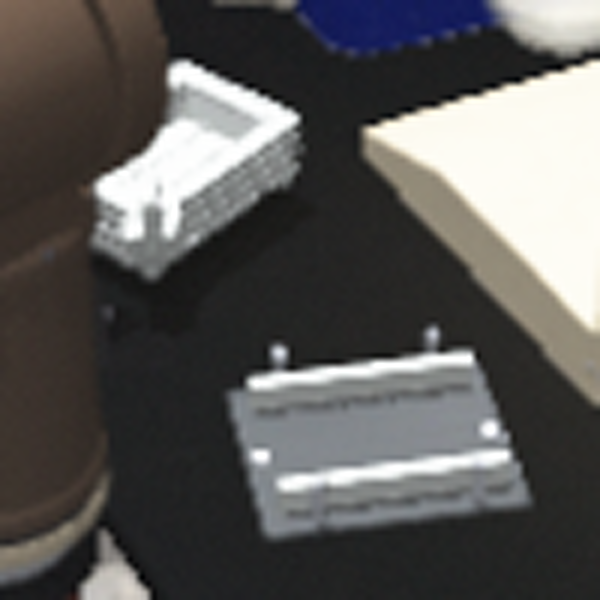

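The crops show the tray's rim corners at crop (77,145), (232,82) and (165,352), with the tab at the lower-right corner around (320,285). The dark stand's rails run from (510,285) to (563,95). Next I'll fit the edges.

```bash
cat > m.py <<'E'
from h import *
def edges(g,c,th,L,W,thr,n=9):
    pass
d=load("top0.npz"); im=d["image"]; g=cv2.GaussianBlur(im.min(2),(3,3),0).astype(np.float32)
R=cv2.Rodrigues(d["rvec"])[0]; print("cam",-R.T@d["tvec"].ravel())
def edgepts(c,th,z,half,thr,sides,spans):
    # march outward from inside rim along normals; subpixel last crossing of thr
    ax=np.array([np.cos(th),np.sin(th)]);ay=np.array([-ax[1],ax[0]]);res={}
    for s in sides:
        n,t,h=(ax,ay,half[0]) if s[1]=='x' else (ay,ax,half[1]); n=n*(1 if s[0]=='+' else -1)
        pts=[]
        for k in np.linspace(*spans[s],15):
            r=np.linspace(h-.012,h+.015,109); P=np.c_[c+np.outer(r,n)+k*t,np.full(109,z)]
            uv=proj(d,P).astype(np.float32); v=cv2.remap(g,uv[:,0],uv[:,1],cv2.INTER_LINEAR)[:,0]
            i=np.nonzero(v>thr)[0]
            if len(i) and i[-1]<108: pts.append(P[i[-1],:2])
        pts=np.array(pts); vx,vy,x,y=cv2.fitLine(pts.astype(np.float32),cv2.DIST_HUBER,0,1e-5,1e-5).ravel()
        if np.dot([vx,vy],t)<0: vx,vy=-vx,-vy
        res[s]=(np.arctan2(vy,vx)-(np.pi/2 if s[1]=='x' else 0),np.dot(np.array([x,y])-c,n))
    return res
def fit(name,c,th,z,half,thr,sides,spans):
    c=np.array(c)
    for _ in range(4):
        r=edgepts(c,th,z,half,thr,sides,spans)
        th=np.mean([r[s][0] for s in sides if s[1]=='y'])
        ax=np.array([np.cos(th),np.sin(th)]);ay=np.array([-ax[1],ax[0]])
        for a,v,h in(('x',ax,half[0]),('y',ay,half[1])):
            o=[(1 if s[0]=='+' else -1)*(r[s][1]-h) for s in sides if s[1]==a]; c=c+v*np.mean(o)
    print(name,c.round(4),np.degrees(th).round(2),{s:(np.degrees(r[s][0]).round(1),(r[s][1]*1e3).round(1)) for s in sides}); return c,th
if __name__=="__main__":
    u=lambda p:ray(d,np.array(p)/5.5+[235,165],.062)[0,:2]
    c0=(u((232,82))+u((165,352)))/2; print(c0)
    s4=['+x','-x','+y','-y']
    sp={'+x':(-.04,.04),'-x':(-.015,.042),'+y':(-.06,.06),'-y':(-.02,.06)}
    fit("tray4",c0,np.radians(23),.062,(.07,.05),100,s4,sp)
    c,th=fit("tray3",c0,np.radians(23),.062,(.07,.05),100,s4[:3],sp)
    sp={s:(-.05,.05) for s in s4}
    fit("stand",(.5035,-.2326),np.radians(-15.6),.006,(.075,.063),70,s4,sp)
    Rz=np.array([[np.cos(th),-np.sin(th)],[np.sin(th),np.cos(th)]])
    tab=c+Rz@[-.07,-.05]; far=c+Rz@[.067,.047]; print("tab",tab,"far",far,"diag",np.degrees(th)+np.degrees(np.arctan2(50,70)))
    I=cv2.resize(im[195:235,270:310,::-1],None,fx=14,fy=14,interpolation=cv2.INTER_CUBIC)
    e=np.array([.7,.5])/np.hypot(.7,.5);f=np.array([-e[1],e[0]])
    P=[np.r_[c+Rz@(np.array([-.07,-.05])+a*.017*e+b*.004*f),.088] for a,b in((1,1),(1,-1),(-1,-1),(-1,1))]
    q=(proj(d,P)-[270,195]+.5)*14; cv2.polylines(I,[q.astype(np.int32)],1,(0,0,255)); cv2.imwrite("pics/tab.png",I)
E
python3 m.py
```

```text
cam [ 0.32801322 -0.15706532  1.83982384]
[0.49226127 0.01904658]
tray4 [0.4936 0.0215] 23.64 {'+x': (np.float32(23.5), np.float64(72.7)), '-x': (np.float32(24.1), np.float64(72.6)), '+y': (np.float32(23.7), np.float64(52.6)), '-y': (np.float32(23.6), np.float64(52.6))}
tray3 [0.4925 0.0238] 23.68 {'+x': (np.float32(23.7), np.float64(72.5)), '-x': (np.float32(23.7), np.float64(72.7)), '+y': (np.float32(23.7), np.float64(50.0))}
stand [ 0.5041 -0.2328] -16.27 {'+x': (np.float32(-16.3), np.float64(75.3)), '-x': (np.float32(-16.2), np.float64(75.3)), '+y': (np.float32(-16.4), np.float64(63.7)), '-y': (np.float32(-16.2), np.float64(63.8))}
tab [ 0.44851479 -0.05007659] far [0.53501387 0.09378414] diag 59.220859554669694
```

View pics/tab.png

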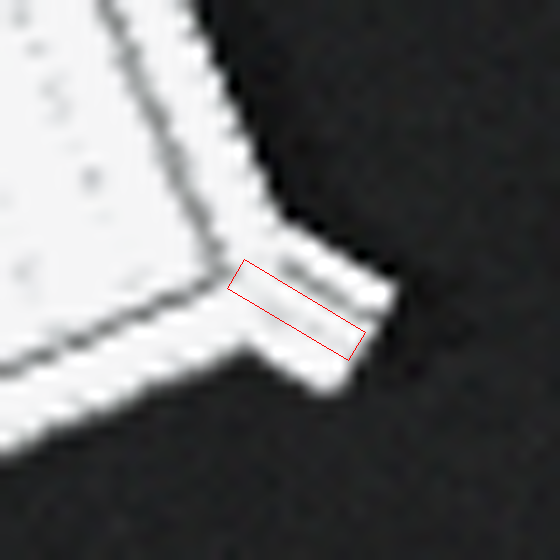

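The close-up shows the tab plate running from about (240,270) to (357,346), and my predicted outline agrees with it. I'll stage the arm off to one side so the scene camera can see the tab.

Request:
{"op": "play_rows", "data": {"deltas": [{"x": 0.16,"y": 0.2,"z": 0.1,"wz": 0.03},{"x": 0.32,"y": 0.4,"z": 0.2,"wz": 0.06},{"x": 0.48,"y": 0.6,"z": 0.2,"wz": 0.1},{"x": 0.64,"y": 0.8,"z": 0.2,"wz": 0.14,"jaw": 0.4},{"x": 0.64,"y": 0.9,"z": 0.2,"wz": 0.16,"jaw": 0.4},{"x": 0.64,"y": 0.9,"z": 0.2,"wz": 0.16,"jaw": 0.4},{"x": 0.64,"y": 0.9,"z": 0.2,"wz": 0.16,"jaw": 0.4}]}}

```text
invalid input
```

```bash
python3 - <<'E'
from h import *
from rig import ctrl,cams
s=ctrl.observe(); print({k:s[k] for k in("clock","eef_pos","ee_rot","ft_force","grip_width","joints")})
d=cams.read_camera("scene"); np.savez("scene1.npz",**d)
c=np.array([.4932,.0224]);th=np.radians(23.65);Rz=np.array([[np.cos(th),-np.sin(th)],[np.sin(th),np.cos(th)]])
e=np.array([.7,.5])/np.hypot(.7,.5);f=np.array([-e[1],e[0]])
def W(x,y,z): return np.r_[c+Rz@[x,y],z+.036]
u0,v0=proj(d,[W(-.03,-.03,.03)])[0].astype(int)-[35,35]; print(u0,v0)
I=cv2.resize(d["image"][v0:v0+65,u0:u0+80,::-1],None,fx=9,fy=9,interpolation=cv2.INTER_CUBIC)
def dr(P,col):
    q=(proj(d,P)-[u0,v0]+.5)*9; cv2.polylines(I,[q.astype(np.int32)],1,col)
dr([W(x,y,.026) for x,y in((.07,.05),(.07,-.05),(-.07,-.05),(-.07,.05))],(0,255,0))
for z in(.052,.026): dr([W(*(np.array([-.07,-.05])+a*.017*e+b*.004*f),z) for a,b in((1,1),(1,-1),(-1,-1),(-1,1))],(0,0,255))
cv2.imwrite("pics/sc1.png",I)
E
```

```text
{'clock': 0.1, 'eef_pos': array([ 0.14525156, -0.60746604,  0.24061176]), 'ee_rot': array([ 9.93118307e-01,  1.17113388e-01, -1.20460754e-04, -6.84058371e-04]), 'ft_force': array([-0.59213327, -0.39721919, -1.17847477]), 'grip_width': 0.08788160928951158, 'joints': array([ 1.26783954,  0.41180701, -0.01270273,  1.59693461,  0.00557535,
        1.1342754 , -0.08219633])}
271 143
```

View pics/sc1.png

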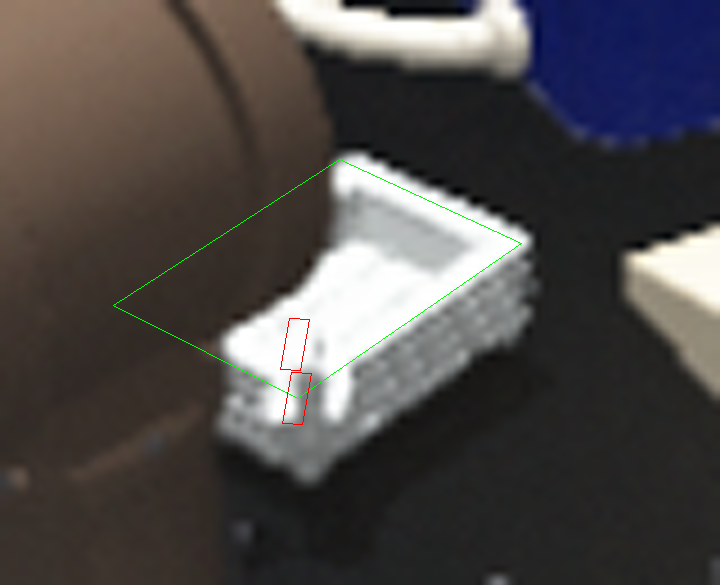

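The first move was refused, probably because every row needs all the keys. The scene view shows the rim outline fitting and the tab near (300,370), but the arm hides part of it.

Request:
{"op": "play_rows", "data": {"deltas": [{"x": 0.16,"y": 0.2,"z": 0.1,"wx": 0,"wy": 0,"wz": 0.03,"jaw": 1},{"x": 0.32,"y": 0.4,"z": 0.2,"wx": 0,"wy": 0,"wz": 0.06,"jaw": 0.4},{"x": 0.48,"y": 0.6,"z": 0.2,"wx": 0,"wy": 0,"wz": 0.1,"jaw": 0.4},{"x": 0.64,"y": 0.7,"z": 0.2,"wx": 0,"wy": 0,"wz": 0.14,"jaw": 0.4},{"x": 0.64,"y": 0.7,"z": 0.2,"wx": 0,"wy": 0,"wz": 0.16,"jaw": 0.4},{"x": 0.64,"y": 0.7,"z": 0.2,"wx": 0,"wy": 0,"wz": 0.16,"jaw": 0.4},{"x": 0.64,"y": 0.7,"z": 0.2,"wx": 0,"wy": 0,"wz": 0.16,"jaw": 0.4}]}}

```text
clock: 0.85
eef_pos: [0.3059, -0.4324, 0.2914]
ee_rot: [0.932, 0.361, -0.0, 0.0]
ft_force: [0.5, -0.7, 0.2]
grip_width: 0.0433
grip_force: 0.0
```

```bash
cat > look.py <<'E'
from h import *
from rig import ctrl,cams
def state():
    s=ctrl.observe(); print({k:np.round(s[k],4) for k in("clock","eef_pos","ee_rot","ft_force","torque","grip_width","grip_force","joints")})
E
python3 - <<'E'
from look import *
state()
c=np.array([.4932,.0224]);th=np.radians(23.65);Rz=np.array([[np.cos(th),-np.sin(th)],[np.sin(th),np.cos(th)]])
def W(x,y,z): return np.r_[c+Rz@[x,y],z+.036]
out=[]
for n in("scene","top"):
    d=cams.read_camera(n); np.savez(n+"1.npz",**d)
    u0,v0=(proj(d,[W(-.05,-.036,.03)])[0]-[22,24]).astype(int); print(n,u0,v0,proj(d,[W(0,0,.03)]))
    out.append(cv2.resize(d["image"][v0:v0+44,u0:u0+44,::-1],None,fx=9,fy=9,interpolation=cv2.INTER_CUBIC))
cv2.imwrite("pics/both1.png",np.hstack(out))
E
```

```text
{'clock': np.float64(0.85), 'eef_pos': array([ 0.3059, -0.4324,  0.2914]), 'ee_rot': array([ 9.325e-01,  3.612e-01, -1.000e-04,  1.000e-04]), 'ft_force': array([ 0.5335, -0.6941,  0.2401]), 'torque': array([-0.0816, -0.0065, -0.0197]), 'grip_width': np.float64(0.0433), 'grip_force': np.float64(0.0), 'joints': array([ 1.0413,  0.2187, -0.2117,  1.7477,  0.0497,  1.1802, -0.0161])}
scene 282 157 [[305.95080456 172.03362381]]
top 263 189 [[270.02623109 203.96642365]]
```

View pics/both1.png

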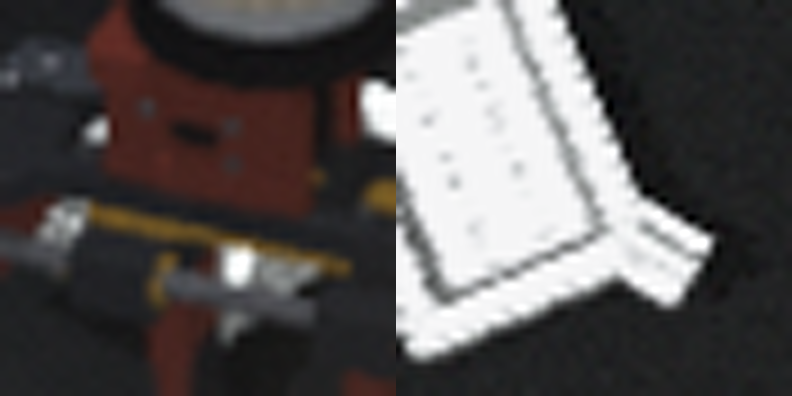

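The gripper now hides the tab in the scene view. In the top half the plate lies between a dark line at (665,240) and a faint line at (642,260). I'll compute the centre-line offset and, after clearing the arm from the view, check it against a second look.

Request:
{"op": "play_rows", "data": {"deltas": [{"x": -0.08,"y": -0.1,"z": 0.15,"wx": 0,"wy": 0,"wz": 0,"jaw": 0.4},{"x": 0,"y": 0,"z": 0.3,"wx": 0,"wy": 0,"wz": 0,"jaw": 0.4},{"x": 0.1,"y": 0.2,"z": 0.5,"wx": 0,"wy": 0,"wz": 0,"jaw": 0.4},{"x": 0.1,"y": 0.4,"z": 0.7,"wx": 0,"wy": 0,"wz": 0,"jaw": 0.4},{"x": 0.1,"y": 0.6,"z": 0.7,"wx": 0,"wy": 0,"wz": 0,"jaw": 0.4},{"x": 0.1,"y": 0.8,"z": 0.7,"wx": 0,"wy": 0,"wz": 0.05,"jaw": 0.4},{"x": 0.1,"y": 1,"z": 0.7,"wx": 0,"wy": 0,"wz": 0.094,"jaw": 0.4},{"x": 0.1,"y": 1,"z": 0.7,"wx": 0,"wy": 0,"wz": 0.094,"jaw": 0.4},{"x": 0.1,"y": 1,"z": 0.7,"wx": 0,"wy": 0,"wz": 0.094,"jaw": 0.4}]}}

```text
clock: 1.85
eef_pos: [0.3303, -0.1798, 0.4675]
ee_rot: [0.869, 0.495, 0.0, 0.001]
ft_force: [0.5, -0.3, -1.0]
grip_width: 0.035
grip_force: 0.0
```

```bash
python3 - <<'E'
from look import *
state()
c=np.array([.4932,.0224]);th=np.radians(23.65);Rz=np.array([[np.cos(th),-np.sin(th)],[np.sin(th),np.cos(th)]])
def W(x,y,z): return np.r_[c+Rz@[x,y],z+.036]
tab=W(-.07,-.05,.052); a=np.radians(23.65+35.54); e=np.array([np.cos(a),np.sin(a)]);f=np.array([-e[1],e[0]])
d=load("top1.npz")
for p in((291.0,216.4),(292.4,215.3),(289.9,217.4)):
    q=ray(d,p,.088)[0]-tab; print("along",q[:2]@e,"perp",q[:2]@f)
d=cams.read_camera("scene"); np.savez("scene2.npz",**d)
u0,v0=(proj(d,[W(-.04,-.02,.03)])[0]-[33,33]).astype(int); print(u0,v0)
k=9
I=cv2.resize(d["image"][v0:v0+66,u0:u0+66,::-1],None,fx=k,fy=k,interpolation=cv2.INTER_CUBIC)
def dr(P,col):
    q=(proj(d,P)-[u0,v0]+.5)*k; cv2.polylines(I,[q.astype(np.int32)],1,col)
dr([W(x,y,.026) for x,y in((.07,.05),(.07,-.05),(-.07,-.05),(-.07,.05))],(0,255,0))
cv2.imwrite("pics/sc2.png",I)
for z in (.052,.026): print(z,(proj(d,[np.r_[tab[:2]+s*.017*e+b*.004*f,z+.036] for s in(-1,1) for b in(1,-1)])-[u0,v0]+.5)*k)
E
```

```text
{'clock': np.float64(1.85), 'eef_pos': array([ 0.3303, -0.1798,  0.4675]), 'ee_rot': array([8.689e-01, 4.950e-01, 5.000e-04, 1.100e-03]), 'ft_force': array([ 0.5481, -0.3156, -1.0296]), 'torque': array([-0.0579, -0.0815,  0.0093]), 'grip_width': np.float64(0.035), 'grip_force': np.float64(0.0), 'joints': array([ 0.8494, -0.1353, -0.4034,  1.7082, -0.0525,  1.5556, -0.0852])}
along 0.00040200399161980163 perp -6.152498425302403e-05
along -0.0017042858977636827 perp -0.0056757970580704874
along 0.0018173592281535427 perp 0.004739651080865324
269 145
0.052 [[298.16621986 351.6269223 ]
 [318.72112251 352.45483635]
 [307.59376454 300.88887785]
 [327.81579042 301.68964569]]
0.026 [[300.32728403 405.41048948]
 [320.6782357  406.24471376]
 [309.62764918 354.30022806]
 [329.65224452 355.10737088]]
```

View pics/sc2.png

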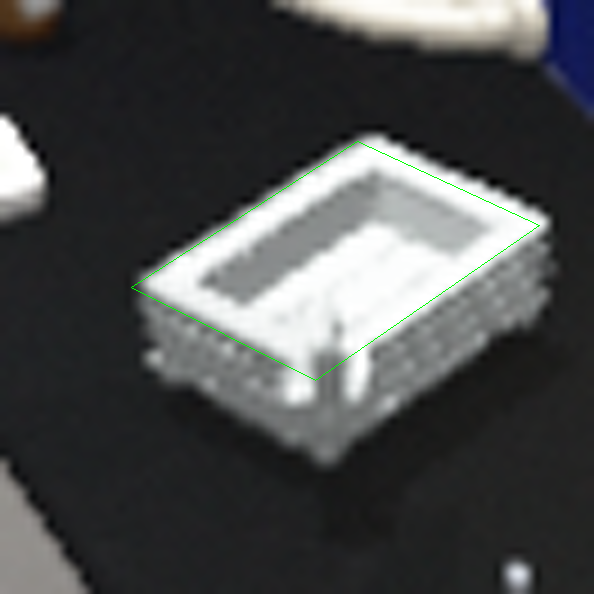

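The scene view shows the tray lying about 8 px (2–3 mm) right of the position predicted from the top camera, with the tab's end face at about (328,370). I'll take a compromise between the two cameras, approach with the fingers ajar, and check in the scene view with them straddling the tab.

Request:
{"op": "play_rows", "data": {"deltas": [{"x": 0.12,"y": 0.13,"z": 0,"wx": 0,"wy": 0,"wz": 0,"jaw": 0.4},{"x": 0.24,"y": 0.26,"z": -0.1,"wx": 0,"wy": 0,"wz": 0,"jaw": 0.4},{"x": 0.36,"y": 0.4,"z": -0.25,"wx": 0,"wy": 0,"wz": 0,"jaw": 0.4},{"x": 0.48,"y": 0.5,"z": -0.4,"wx": 0,"wy": 0,"wz": 0,"jaw": 0.4},{"x": 0.48,"y": 0.5,"z": -0.6,"wx": 0,"wy": 0,"wz": 0,"jaw": 0.4},{"x": 0.48,"y": 0.5,"z": -0.8,"wx": 0,"wy": 0,"wz": 0,"jaw": 0.4},{"x": 0.48,"y": 0.5,"z": -1,"wx": 0,"wy": 0,"wz": 0,"jaw": 0.4},{"x": 0.48,"y": 0.5,"z": -1,"wx": 0,"wy": 0,"wz": 0,"jaw": 0.4},{"x": 0.48,"y": 0.5,"z": -1,"wx": 0,"wy": 0,"wz": 0,"jaw": 0.4},{"x": 0.48,"y": 0.5,"z": -1,"wx": 0,"wy": 0,"wz": 0,"jaw": 0.4}]}}

```text
clock: 2.9
eef_pos: [0.4517, -0.0588, 0.2181]
ee_rot: [0.87, 0.493, 0.001, 0.001]
ft_force: [-0.2, -0.2, 0.2]
grip_width: 0.0353
grip_force: 0.0
```

```bash
python3 -c "
from look import *
state()"
```

```text
{'clock': np.float64(2.9), 'eef_pos': array([ 0.4517, -0.0588,  0.2181]), 'ee_rot': array([8.70e-01, 4.93e-01, 8.00e-04, 5.00e-04]), 'ft_force': array([-0.2218, -0.1596,  0.2002]), 'torque': array([-0.0164, -0.0516,  0.0144]), 'grip_width': np.float64(0.0353), 'grip_force': np.float64(0.0), 'joints': array([ 0.6097,  0.2064, -0.6615,  1.9855,  0.1509,  0.9955, -0.6635])}
```

Request:
{"op": "play_rows", "data": {"deltas": [{"x": -0.01,"y": 0.016,"z": -0.1,"wx": 0,"wy": 0,"wz": 0,"jaw": 0.4},{"x": -0.01,"y": 0.016,"z": -0.22,"wx": 0,"wy": 0,"wz": 0,"jaw": 0.4},{"x": -0.01,"y": 0.016,"z": -0.34,"wx": 0,"wy": 0,"wz": 0,"jaw": 0.4},{"x": -0.01,"y": 0.016,"z": -0.42,"wx": 0,"wy": 0,"wz": 0,"jaw": 0.35},{"x": -0.01,"y": 0.016,"z": -0.48,"wx": 0,"wy": 0,"wz": 0,"jaw": 0.35},{"x": -0.01,"y": 0.016,"z": -0.52,"wx": 0,"wy": 0,"wz": 0,"jaw": 0.35},{"x": -0.01,"y": 0.016,"z": -0.52,"wx": 0,"wy": 0,"wz": 0,"jaw": 0.35},{"x": -0.01,"y": 0.016,"z": -0.52,"wx": 0,"wy": 0,"wz": 0,"jaw": 0.35}]}}

```text
clock: 3.7
eef_pos: [0.449, -0.0541, 0.0876]
ee_rot: [0.87, 0.494, 0.001, 0.001]
ft_force: [0.5, 0.1, -0.1]
grip_width: 0.0307
grip_force: 0.0
```

```bash
python3 - <<'E'
from look import *
state()
d=cams.read_camera("scene"); np.savez("scene3.npz",**d)
u0,v0=269,145; k=9
cv2.imwrite("pics/sc3.png",cv2.resize(d["image"][v0:v0+66,u0:u0+66,::-1],None,fx=k,fy=k,interpolation=cv2.INTER_CUBIC))
E
```

```text
{'clock': np.float64(3.7), 'eef_pos': array([ 0.449 , -0.0541,  0.0876]), 'ee_rot': array([8.697e-01, 4.936e-01, 8.000e-04, 8.000e-04]), 'ft_force': array([ 0.4514,  0.0748, -0.0641]), 'torque': array([-0.0217, -0.0068,  0.0019]), 'grip_width': np.float64(0.0307), 'grip_force': np.float64(0.0), 'joints': array([ 0.5024,  0.398 , -0.5893,  2.1262,  0.3395,  0.7059, -0.8505])}
```

View pics/sc3.png

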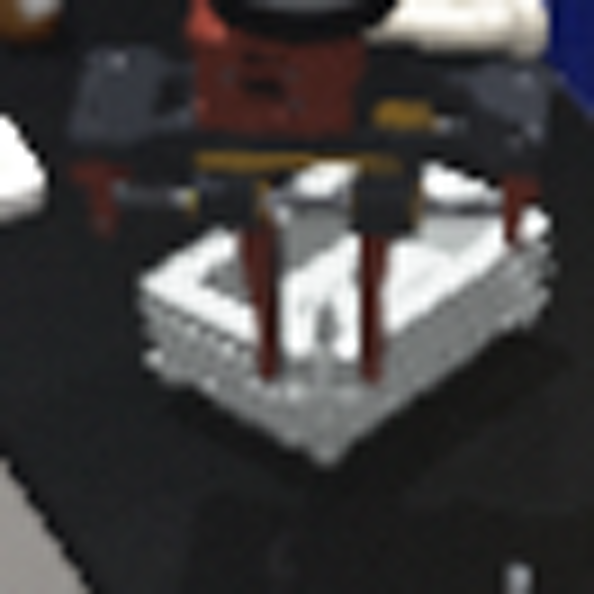

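The fingers' inner edges are at x≈280 and 362 and the tab/corner is centred near x≈326, so I need to shift about 1.5–2 mm to image right before closing in stages.

Request:
{"op": "play_rows", "data": {"deltas": [{"x": 0.006,"y": -0.004,"z": -0.008,"wx": 0,"wy": 0,"wz": 0,"jaw": 0.35},{"x": 0.006,"y": -0.004,"z": -0.008,"wx": 0,"wy": 0,"wz": 0,"jaw": 0.2},{"x": 0.006,"y": -0.004,"z": -0.008,"wx": 0,"wy": 0,"wz": 0,"jaw": 0.15},{"x": 0.006,"y": -0.004,"z": -0.008,"wx": 0,"wy": 0,"wz": 0,"jaw": 0.13},{"x": 0.006,"y": -0.004,"z": -0.008,"wx": 0,"wy": 0,"wz": 0,"jaw": 0.12},{"x": 0.006,"y": -0.004,"z": -0.008,"wx": 0,"wy": 0,"wz": 0,"jaw": 0.12}]}}

```text
clock: 4.35
eef_pos: [0.4494, -0.0548, 0.0844]
ee_rot: [0.87, 0.494, -0.0, -0.0]
ft_force: [-0.5, 0.3, 0.5]
grip_width: 0.0106
grip_force: 0.0
```

```bash
python3 -c "
from look import *
state()"
```

```text
{'clock': np.float64(4.35), 'eef_pos': array([ 0.4494, -0.0548,  0.0844]), 'ee_rot': array([ 0.8696,  0.4938, -0.    , -0.    ]), 'ft_force': array([-0.4514,  0.3152,  0.4766]), 'torque': array([-0.0358, -0.049 ,  0.0373]), 'grip_width': np.float64(0.0106), 'grip_force': np.float64(0.0), 'joints': array([ 0.5006,  0.4052, -0.586 ,  2.1261,  0.3444,  0.702 , -0.8525])}
```

Request:
{"op": "play_rows", "data": {"deltas": [{"x": 0,"y": 0,"z": 0,"wx": 0,"wy": 0,"wz": 0,"jaw": 0.105},{"x": 0,"y": 0,"z": 0,"wx": 0,"wy": 0,"wz": 0,"jaw": 0.1}]}}

```text
clock: 4.55
eef_pos: [0.4494, -0.0548, 0.0843]
ee_rot: [0.87, 0.494, -0.0, -0.0]
ft_force: [-1.5, 0.1, 0.2]
grip_width: 0.0086
grip_force: 0.0
```

```bash
python3 -c "
from look import *
state()"
```

```text
{'clock': np.float64(4.55), 'eef_pos': array([ 0.4494, -0.0548,  0.0843]), 'ee_rot': array([ 0.8696,  0.4938, -0.    , -0.    ]), 'ft_force': array([-1.4679,  0.0741,  0.2313]), 'torque': array([-0.0353, -0.0513,  0.0136]), 'grip_width': np.float64(0.0086), 'grip_force': np.float64(0.0), 'joints': array([ 0.5006,  0.4053, -0.586 ,  2.1261,  0.3444,  0.7019, -0.8525])}
```

Request:
{"op": "play_rows", "data": {"deltas": [{"x": 0,"y": 0,"z": 0,"wx": 0,"wy": 0,"wz": 0,"jaw": 0.08},{"x": 0,"y": 0,"z": 0,"wx": 0,"wy": 0,"wz": 0,"jaw": 0.03},{"x": 0,"y": 0,"z": 0,"wx": 0,"wy": 0,"wz": 0,"jaw": 0},{"x": 0,"y": 0,"z": 0,"wx": 0,"wy": 0,"wz": 0,"jaw": 0},{"x": 0,"y": 0,"z": 0,"wx": 0,"wy": 0,"wz": 0,"jaw": 0}]}}

```text
clock: 5.05
eef_pos: [0.4494, -0.0549, 0.0843]
ee_rot: [0.87, 0.494, 0.0, 0.0]
ft_force: [1.4, 0.3, -0.3]
grip_width: 0.008
grip_force: 30.0
```

```bash
python3 -c "
from look import *
state()"
```

```text
{'clock': np.float64(5.05), 'eef_pos': array([ 0.4494, -0.0549,  0.0843]), 'ee_rot': array([0.8696, 0.4937, 0.    , 0.    ]), 'ft_force': array([ 1.3859,  0.2766, -0.343 ]), 'torque': array([-0.0914, -0.1564, -0.0187]), 'grip_width': np.float64(0.008), 'grip_force': np.float64(30.0003), 'joints': array([ 0.5006,  0.4053, -0.586 ,  2.1261,  0.3445,  0.7018, -0.8526])}
```

Gripped at 8.0 mm width with 30 N and almost no side force. Now the peel, turning about the far corner.

Request:
{"op": "play_rows", "data": {"deltas": [{"x": 0.001,"y": 0.002,"z": 0.01,"wx": -0.004,"wy": 0.0025,"wz": 0,"jaw": 0},{"x": 0.0023,"y": 0.004,"z": 0.021,"wx": -0.0084,"wy": 0.005,"wz": 0,"jaw": 0},{"x": 0.0036,"y": 0.006,"z": 0.031,"wx": -0.0125,"wy": 0.0075,"wz": 0,"jaw": 0},{"x": 0.005,"y": 0.0084,"z": 0.0414,"wx": -0.0167,"wy": 0.01,"wz": 0,"jaw": 0},{"x": 0.0065,"y": 0.011,"z": 0.0516,"wx": -0.021,"wy": 0.0125,"wz": 0,"jaw": 0},{"x": 0.008,"y": 0.0134,"z": 0.0618,"wx": -0.0251,"wy": 0.015,"wz": 0,"jaw": 0},{"x": 0.0113,"y": 0.0189,"z": 0.082,"wx": -0.0334,"wy": 0.02,"wz": 0,"jaw": 0},{"x": 0.013,"y": 0.022,"z": 0.092,"wx": -0.0376,"wy": 0.0224,"wz": 0,"jaw": 0},{"x": 0.015,"y": 0.025,"z": 0.102,"wx": -0.0418,"wy": 0.025,"wz": 0,"jaw": 0},{"x": 0.0188,"y": 0.0316,"z": 0.122,"wx": -0.05,"wy": 0.03,"wz": 0,"jaw": 0},{"x": 0.0188,"y": 0.0316,"z": 0.122,"wx": -0.05,"wy": 0.03,"wz": 0,"jaw": 0}]}}

```text
clock: 6.15
eef_pos: [0.4548, -0.0459, 0.1152]
ee_rot: [0.866, 0.492, -0.079, 0.045]
ft_force: [-0.0, 0.6, -0.8]
grip_width: 0.0079
grip_force: 30.0
```

```bash
python3 - <<'E'
from look import *
state()
for n in("scene","top"):
    d=cams.read_camera(n); np.savez(n+"4.npz",**d)
d=load("top4.npz");m=np.zeros((400,640),bool);
a=load("top1.npz")["image"].astype(int);b=d["image"].astype(int)
# far-corner shift between before/after by template match around far corner & stack
for n,f0 in(("top","top1.npz"),("scene","scene2.npz")):
    a=load(f0);b=load(n+"4.npz")
    for P in((.5374,.0913,.06),):
        u,v=proj(a,[P])[0].round().astype(int)
        t=a["image"][v-8:v+9,u-8:u+9]; s=b["image"][v-14:v+15,u-14:u+15]
        r=cv2.matchTemplate(s,t,cv2.TM_CCOEFF_NORMED); print(n,u,v,cv2.minMaxLoc(r)[1],np.array(cv2.minMaxLoc(r)[3])-6)
E
```

```text
{'clock': np.float64(6.15), 'eef_pos': array([ 0.4548, -0.0459,  0.1152]), 'ee_rot': array([ 0.8656,  0.4923, -0.0793,  0.0452]), 'ft_force': array([-0.0294,  0.6464, -0.7529]), 'torque': array([ 0.094 , -0.0752,  0.0247]), 'grip_width': np.float64(0.0079), 'grip_force': np.float64(29.9999), 'joints': array([ 0.3288,  0.402 , -0.5437,  2.0332,  0.4284,  0.9321, -1.0153])}
top 250 191 0.6510417461395264 [-4 -6]
scene 309 161 0.7445405721664429 [6 1]
```

Request:
{"op": "play_rows", "data": {"deltas": [{"x": 0,"y": 0,"z": 0.012,"wx": 0,"wy": 0,"wz": 0,"jaw": 0},{"x": 0,"y": 0,"z": 0.025,"wx": 0,"wy": 0,"wz": 0,"jaw": 0},{"x": 0,"y": 0,"z": 0.04,"wx": 0,"wy": 0,"wz": 0,"jaw": 0},{"x": 0,"y": 0,"z": 0.06,"wx": 0,"wy": 0,"wz": 0,"jaw": 0},{"x": 0,"y": 0,"z": 0.08,"wx": 0,"wy": 0,"wz": 0,"jaw": 0},{"x": 0,"y": 0,"z": 0.11,"wx": 0,"wy": 0,"wz": 0,"jaw": 0},{"x": 0,"y": 0,"z": 0.15,"wx": 0,"wy": 0,"wz": 0,"jaw": 0},{"x": 0,"y": 0,"z": 0.2,"wx": 0,"wy": 0,"wz": 0,"jaw": 0},{"x": 0,"y": 0,"z": 0.27,"wx": 0,"wy": 0,"wz": 0,"jaw": 0},{"x": 0,"y": 0,"z": 0.34,"wx": 0,"wy": 0,"wz": 0,"jaw": 0},{"x": 0,"y": 0,"z": 0.4,"wx": 0,"wy": 0,"wz": 0,"jaw": 0},{"x": 0,"y": 0,"z": 0.4,"wx": 0,"wy": 0,"wz": 0,"jaw": 0}]}}

```text
clock: 7.45
eef_pos: [0.4553, -0.0468, 0.2173]
ee_rot: [0.866, 0.492, -0.078, 0.046]
ft_force: [-0.2, 0.0, -1.4]
grip_width: 0.0081
grip_force: 30.0
```

```bash
python3 - <<'E'
from look import *
state()
for n in("scene","top"):
    d=cams.read_camera(n); np.savez(n+"5.npz",**d)
E
```

```text
{'clock': np.float64(7.45), 'eef_pos': array([ 0.4553, -0.0468,  0.2173]), 'ee_rot': array([ 0.8661,  0.4916, -0.0779,  0.0461]), 'ft_force': array([-0.1725,  0.0017, -1.3653]), 'torque': array([ 0.0508, -0.1322, -0.0507]), 'grip_width': np.float64(0.0081), 'grip_force': np.float64(29.9997), 'joints': array([ 0.3857,  0.2602, -0.5854,  1.9309,  0.3096,  1.1331, -0.8827])}
```

Tray released and held, with about 1 N of load. Next I level it, then carry it across while turning -40°.

Request:
{"op": "play_rows", "data": {"deltas": [{"x": 0,"y": 0,"z": 0,"wx": 0.012,"wy": -0.007,"wz": 0,"jaw": 0},{"x": 0,"y": 0,"z": 0,"wx": 0.025,"wy": -0.015,"wz": 0,"jaw": 0},{"x": 0,"y": 0,"z": 0,"wx": 0.038,"wy": -0.023,"wz": 0,"jaw": 0},{"x": 0,"y": 0,"z": 0,"wx": 0.05,"wy": -0.03,"wz": 0,"jaw": 0},{"x": 0,"y": 0,"z": 0,"wx": 0.05,"wy": -0.03,"wz": 0,"jaw": 0}]}}

```text
clock: 8.05
eef_pos: [0.453, -0.0482, 0.2141]
ee_rot: [0.87, 0.493, -0.001, -0.0]
ft_force: [-0.1, 0.3, -1.1]
grip_width: 0.0073
grip_force: 30.0
```

Request:
{"op": "play_rows", "data": {"deltas": [{"x": -0.005,"y": -0.03,"z": 0,"wx": 0,"wy": 0,"wz": -0.008,"jaw": 0},{"x": -0.015,"y": -0.1,"z": 0,"wx": 0,"wy": 0,"wz": -0.026,"jaw": 0},{"x": -0.03,"y": -0.2,"z": 0,"wx": 0,"wy": 0,"wz": -0.05,"jaw": 0},{"x": -0.05,"y": -0.31,"z": 0,"wx": 0,"wy": 0,"wz": -0.08,"jaw": 0},{"x": -0.065,"y": -0.42,"z": 0,"wx": 0,"wy": 0,"wz": -0.108,"jaw": 0},{"x": -0.08,"y": -0.53,"z": 0,"wx": 0,"wy": 0,"wz": -0.136,"jaw": 0},{"x": -0.1,"y": -0.64,"z": 0,"wx": 0,"wy": 0,"wz": -0.164,"jaw": 0},{"x": -0.115,"y": -0.74,"z": 0,"wx": 0,"wy": 0,"wz": -0.19,"jaw": 0},{"x": -0.126,"y": -0.81,"z": 0,"wx": 0,"wy": 0,"wz": -0.208,"jaw": 0},{"x": -0.132,"y": -0.85,"z": 0,"wx": 0,"wy": 0,"wz": -0.218,"jaw": 0},{"x": -0.135,"y": -0.865,"z": 0,"wx": 0,"wy": 0,"wz": -0.222,"jaw": 0},{"x": -0.135,"y": -0.865,"z": 0,"wx": 0,"wy": 0,"wz": -0.222,"jaw": 0}]}}

```text
clock: 9.25
eef_pos: [0.4205, -0.2629, 0.2147]
ee_rot: [0.986, 0.167, -0.0, -0.0]
ft_force: [0.1, 0.1, -0.8]
grip_width: 0.0079
grip_force: 30.0
```

```bash
python3 - <<'E'
from look import *
from scipy.spatial.transform import Rotation as R
state()
s=ctrl.observe(); print(R.from_quat(s["ee_rot"]).as_matrix().round(4))
E
```

```text
{'clock': np.float64(9.25), 'eef_pos': array([ 0.4205, -0.2629,  0.2147]), 'ee_rot': array([ 9.859e-01,  1.671e-01, -0.000e+00, -2.000e-04]), 'ft_force': array([ 0.0974,  0.089 , -0.7633]), 'torque': array([-0.0355,  0.057 ,  0.0128]), 'grip_width': np.float64(0.0079), 'grip_force': np.float64(29.9999), 'joints': array([ 0.7614,  0.2434, -0.3523,  1.9166,  0.0987,  0.9985, -0.87  ])}
[[ 9.442e-01  3.295e-01 -1.000e-04]
 [ 3.295e-01 -9.442e-01  4.000e-04]
 [ 0.000e+00 -4.000e-04 -1.000e+00]]
```

Request:
{"op": "play_rows", "data": {"deltas": [{"x": 0,"y": 0,"z": -0.03,"wx": 0,"wy": 0,"wz": 0,"jaw": 0},{"x": 0.004,"y": 0,"z": -0.08,"wx": 0,"wy": 0,"wz": 0,"jaw": 0},{"x": 0.004,"y": 0,"z": -0.13,"wx": 0,"wy": 0,"wz": 0,"jaw": 0},{"x": 0.004,"y": 0,"z": -0.18,"wx": 0,"wy": 0,"wz": 0,"jaw": 0},{"x": 0.004,"y": 0,"z": -0.22,"wx": 0,"wy": 0,"wz": 0,"jaw": 0},{"x": 0.004,"y": 0,"z": -0.242,"wx": 0,"wy": 0,"wz": 0,"jaw": 0},{"x": 0.004,"y": 0,"z": -0.242,"wx": 0,"wy": 0,"wz": 0,"jaw": 0},{"x": 0.004,"y": 0,"z": -0.242,"wx": 0,"wy": 0,"wz": 0,"jaw": 0}]}}

```text
clock: 10.05
eef_pos: [0.4215, -0.2632, 0.1544]
ee_rot: [0.986, 0.167, 0.0, 0.0]
ft_force: [0.1, 0.2, -0.7]
grip_width: 0.0079
grip_force: 30.0
```

```bash
python3 - <<'E'
from look import *
state()
T={n:cams.read_camera(n) for n in("top","scene")}
for n in T: np.savez(n+"6.npz",**T[n])
c=np.array([.5055,-.2337]);th=np.radians(-16.27);Rz=np.array([[np.cos(th),-np.sin(th)],[np.sin(th),np.cos(th)]])
W=lambda x,y,z:np.r_[c+Rz@[x,y],z]
out=[]
for n in T:
    d=T[n]; u0,v0=(proj(d,[W(0,0,.1)])[0]-[44,50]).astype(int);k=4.5
    I=cv2.resize(d["image"][v0:v0+100,u0:u0+88,::-1],None,fx=k,fy=k,interpolation=cv2.INTER_CUBIC)
    q=(proj(d,[W(x,y,.132) for x,y in((.07,.05),(.07,-.05),(-.07,-.05),(-.07,.05))])-[u0,v0]+.5)*k; cv2.polylines(I,[q.astype(np.int32)],1,(0,255,0))
    out.append(I)
    # points on tray: white cloud above .08
    P=cloud(d,d["image"].min(2)>120); r=(P[:,:2]-c)@Rz; s=(abs(r[:,0])<.09)&(abs(r[:,1])<.07)&(P[:,2]>.12)&(P[:,2]<.15)&~((r[:,0]<-.02)&(r[:,1]<0))
    A=np.c_[r[s],np.ones(s.sum())]; k2=np.linalg.lstsq(A,P[s,2],rcond=None)[0]; print(n,s.sum(),"plane",k2)
cv2.imwrite("pics/fin.png",np.hstack(out))
# stack shift: compare stack after with rim fit later
a=load("top1.npz")
E
```

```text
{'clock': np.float64(10.05), 'eef_pos': array([ 0.4215, -0.2632,  0.1544]), 'ee_rot': array([9.860e-01, 1.669e-01, 1.000e-04, 0.000e+00]), 'ft_force': array([ 0.061 ,  0.1529, -0.6968]), 'torque': array([-0.0114,  0.0799,  0.025 ]), 'grip_width': np.float64(0.0079), 'grip_force': np.float64(29.9997), 'joints': array([ 0.7444,  0.3192, -0.3419,  1.9804,  0.1387,  0.8639, -0.9073])}
top 438 plane [-0.00159541  0.00661576  0.13131625]
scene 232 plane [ 0.02316353 -0.0407218   0.1310602 ]
```

View pics/fin.png

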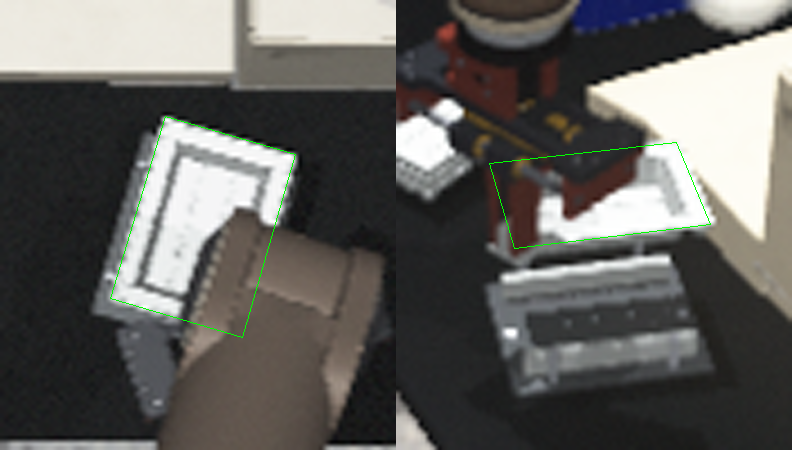

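The final picture shows the tray's rim matching the target outline in both views. The measured plane is level within 0.5° and the rim is at z≈0.131 m, so I'm handing it in.

```bash
python3 -c "
from rig import ctrl
print(ctrl.close_job())"
```

```text
the job is handed in; nothing more can be done
None
```

I peeled the top tray off by its tab, lifted it clear and handed in the job at about 10 s, still holding the tray level about 10 cm above the stand's base plate with its long side along the rails; I did not re-measure whether the lower trays, timer, bottle or beaker had shifted, and could not confirm by camera that the far corner stayed seated.

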